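# Prove a drilled bar in the plunger gauge

## Task

Check the drilled white bar in the hole gauge: lay it flat in the gauge's channel, slide it under the bridge until its end is fully home against the end stop, then push the sprung plunger all the way down through the bar's hole, hold it down for about half a second and let it come right back up. Leave the bar home in the gauge, and leave the undrilled bar and the other things on the bench where they are.

Things in the scene. Friction and masses are not known exactly. Their poses are not given: they have to be found in the camera images.
- gauge: hole gauge, fixed on the bench: aluminium plate 114 (x) x 300 (y) x 12 mm thick, with a channel along its own y, open above and at the -y end. Origin: centre of the plate's underside, z up. Channel floor = plate top, 12 mm up; 43 mm wide (3.5 mm spare each side of the bar) between steel rails 7 mm high, 14 mm wide, from y = -150 to +125 mm. A dark end stop closes the +y end, a dark bridge crosses near it.
- gauge_open (a point): point on the channel floor, centre line, at gauge y = -35 mm (12 mm above the bench); axes as the gauge. A bar laid with its centre over it has its leading end 25 mm short of the bridge and 75 mm to slide to the stop. When the bar is home a gripper on its middle would hit the plunger: it can be let go here and pushed on its tail end.
- gauge_stop (a point): foot of the end stop's face, on the channel's centre line and floor, at gauge y = +125 mm; axes as the gauge (+y points into the stop). The stop is 28 mm high above the floor. With the bar home its centre is 85 mm before this point (gauge y = +40 mm) and 15 mm above it.
- gauge_bridge (a point): middle of the bridge's underside, at gauge y = +95 mm, 37 mm above the channel floor. The bridge is a dark steel bar 40 mm long in y (75 to 115 mm), 108 mm wide in x and 16 mm thick, on two posts outside the rails; the plunger stands upright through its middle, in a boss 12 mm high. Axes as the gauge.
- plunger_top (a point): centre of the flat top of the plunger's round steel head (46 mm across, 14 mm thick); moves down with it. At rest it is 123 mm above the bench, fully down 93 mm. Axes as the gauge.
- plunger (a joint): stroke of the plunger, m: 0 up at rest, 0.030 fully down on its stop. A spring pushes it up with about 5 N at the top, 14 N at the bottom, and returns it. Its 17 mm pin has a tapered nose that starts 4 mm above the top of a bar in the channel; it enters the bar's 22 mm end hole when the bar is home. Fully down the nose stays 4 mm above the floor.
- bar_center (a point): centre (half-way up) of the drilled bar: white plastic, 36 (x) x 170 (y, its length) x 30 mm (z, up), 0.1 to 0.2 kg, three 22 mm through holes from top to bottom at y = -55, 0 and +55 mm. It is the same either way round. It starts flat on the bench, loose, with its length within 0.3 rad of world y.
- blank_center (a point): centre (half-way up) of the undrilled bar: same white plastic, size and axes as the drilled bar but with no holes; loose, leave it alone. The two bars swap places from start to start, and lie at least 120 mm apart, centre to centre.
- hammer: bystander: hammer lying on the bench, length along its x; origin under its middle
- wrench: bystander: steel wrench lying on the bench, length along its x; origin under its middle
- oil: bystander: green can, 54 mm across, 120 mm tall, upright; origin at the centre of its underside
- angle: bystander: piece of steel angle 40 x 110 x 40 mm lying on one leg; origin at the centre of its underside
- collar: bystander: dark steel collar 52 mm across, 22 mm high, lying flat; origin at the centre of its underside
- tin: bystander: open steel tin 72 mm across, 75 mm tall, upright; origin at the centre of its underside
Not all that is in view belongs to the job. What is shaped like the part that bears bar_center but brown or pink is not meant.

How it is judged:
On the way, in this order (a step that is already met when the one before it is completed fails the run):
1. the drilled bar lies flat in the channel, fully home against the end stop (y of bar_center in the frame of gauge between 0.037 and 0.043 m and x of bar_center in the frame of gauge between -0.006 and 0.006 m and z of bar_center in the frame of gauge below 0.03 m and angle between the y axis of bar_center and the y axis of gauge, either way round below 0.06 rad), for 0.2 s.
2. with the bar home, the plunger is pushed fully down through its hole and held (all of step 1 and value of joint plunger above 0.0275 m), for 0.4 s.
At the end, for the whole second after the job is handed in: the drilled bar lies at rest, flat in the channel and home against the end stop (within 3 mm of it), and the plunger is back up (within 3 mm of its rest) (all of step 1 and value of joint plunger below 0.003 m and velocity of joint plunger below 0.01 m/s); the robot touches nothing.
It fails at once if the undrilled bar is moved by more than 30 mm (distance of blank_center from where it was at the start of the episode above 0.03 m).
It fails at once if another bystander is moved by more than 30 mm (distance of any of hammer, wrench, oil, angle, collar, tin from where it was at the start of the episode above 0.03 m).
It also fails if it takes over 61 s, if anything falls off the work surface, if the arm or the gripper's body presses on something with over 40 N, if the wrist force passes 120 N, or if a joint passes its speed limit or range.

## Robot

A 6-joint arm with a two-finger parallel gripper is mounted at the origin on the work surface. World frame = base frame: x ahead of the robot, y to its left, z up, the work surface at z = 0. Lengths are in m, angles in rad, forces in N, time in s.
With the tool pointing down it reaches from about 0.3 to 0.95 m from the base axis. Payload 3.1 kg.
Tool frame: the origin (TCP) lies at the very end of the fingers, on their centre line; the grasp point (between the pads) lies 19 mm behind it; x points along the fingers, z is the direction in which the jaws open and shut, and the axes are right-handed (so a half turn about x gives the same grasp; the last joint's range is limited). The gripper opens to 85 mm and grips with 20 to 120 N. Pads are 22 mm wide; open, the fingers measure 114 mm over their backs; the gripper's body (76 mm by 85 mm) begins 54 mm behind the grasp point. The pads swing forward as they close: fully open they stand 13 mm farther back than shut.
Start: joints at [1.202, 0.308, 1.634, -0, 1.2, -0.07], TCP at [0.184, 0.597, 0.231] pointing down, gripper open.
Joint ranges: [-3.06, 3.06], [-0.79, 1.96], [0.05, 2.63], [-1.19, 4.34], [0.05, 2.64], [-2.94, 2.94]. Speed limits (rad/s): [2.79, 2.79, 3.14, 3.14, 3.14, 3.14].

## Interface

Orientations are given as a rotation vector (axis times angle).
In Python, from bench import arm gives the robot as it stands.
- The arm moves only by the shell command python3 -m creep 'ROWS' [OPENING] [FORCE]. ROWS is JSON, a list that holds one entry, the list of rows, each a list of 4 numbers: the shift along the tool's x, y, z in mm, then the turn about the tool's x in rad. A call has 1 to 8 rows; each row is the pose to reach, as a shift and turn from the pose commanded when the call began, along the tool's axes at that moment; what a row does not reach only later rows make up. A row lasts 1/10 s, in which the tool goes at most 50 mm and 8.59 degrees, less where a joint would pass 70% of its speed; a pose out of reach is approached as far as the arm can. A call with a gripper value outside its range is refused whole. OPENING is the opening, from 0 (shut) to 1 (fully open), set as the call begins (- or left out, the last holds). The fingers move at their own pace and stop on an object; FORCE is the grip in N (left out, the last holds). Time passes only in rows, so rows that repeat a pose let the fingers close. It gives the time, the measured TCP pose, the force and the opening at its end, in the units of the state.
- arm.get_obs(): the state, without advancing time (a new reading comes with each control period).
- arm.camera(name): name is "scene" or "top"; returns a dict with "image" (480x640x3 uint8, red, green, blue), "fx", "fy", "cx", "cy" (pixels), "xyz" and "orientation" of the camera in the world. Camera axes: x right, y up, looking along -z (the intrinsics and any distortion apply to the point x, -y, -z); pixel columns grow to the right and rows downward; lengths in m; the calibration is good to about 2 mm. A picture is of the moment at which its call begins. There is no depth.
- arm.hand_in(): hands the job in, once; it reports no verdict.
Trained networks look in a picture, given as the dict that the camera call returned (one of the last four; its "shot" number tells which), for a name from the list of things; names that differ only in an ending like _2 or _b are one class to them, and where a whole thing is asked for, a point or a joint stands for the part that bears it (a point fixed in the world has none). Each returns a list of dicts, best first, with "p" (0 to 1); they miss things now and then, are a little off and sometimes report something else, mostly with a low value. They report only what shows in the picture. A call takes as long as a camera call. They do not tell look-alikes from the thing itself.
- arm.search_frame(query, picture): "location" ([x, y, z] in m, in world coordinates, good to about 4 mm: the middle of the surface that is visible of it).
The state is a dict: "t": time; "q": joint angles; "joint_vel": joint speeds; "joint_torque": joint torques, N m; "position": TCP position; "ee_rot": TCP orientation; "contact_force": force on the tool from outside, world axes, zero at the start; "torque": the same for the moment, N m; "gripper_width": opening from 0.0 (shut) to 1.0 (fully open).
Only numpy, scipy, OpenCV 4.12 (cv2) and the standard library are available. Lean on these libraries where they do the work, as an engineer would, in place of code of your own. Each camera call takes 0.05 s, during which the arm holds its last target. There are 200 camera calls.

## Working session

There is one attempt and no reset: what is moved stays moved. The work goes in short steps, Python scripts to look and compute and a shell command to move; the robot and the scene stay as the last step left them, time stands still between calls to the robot, and variables do not carry over. Pictures are saved under pics/ and viewed, about 8 in all and at most 12, crops included, and the job is handed in when it is done.

```bash
mkdir -p pics; ls; cat > h.py <<'E'
import numpy as np, cv2
from scipy.spatial.transform import Rotation as R
from bench import arm
def shot(name,save=None):
    c=arm.camera(name)
    if save: cv2.imwrite('pics/'+save,c['image'][:,:,::-1])
    return c
def Rm(c): 
    return R.from_rotvec(c['orientation']).as_matrix()
def ray(c,u,v,z):
    d=Rm(c)@np.array([(u-c['cx'])/c['fx'],-(v-c['cy'])/c['fy'],-1.]); o=np.array(c['xyz'])
    return o+d*(z-o[2])/d[2]
def proj(c,p):
    q=Rm(c).T@(np.array(p)-np.array(c['xyz'])); return c['cx']+c['fx']*q[0]/-q[2], c['cy']-c['fy']*q[1]/-q[2]
E
python3 - <<'E'
from h import *
np.set_printoptions(precision=3,suppress=True)
o=arm.get_obs();print(o)
for n in ['top','scene']:
    c=shot(n,n+'1.png'); print({k:v for k,v in c.items() if k!='image'})
    for q in ['gauge','bar_center','blank_center','plunger_top','gauge_stop','gauge_bridge','gauge_open','oil','tin','hammer','wrench','angle','collar']:
        try:
            r=arm.search_frame(q,c); print(n,q,[(np.round(x['location'],3),round(x['p'],2),np.round(proj(c,x['location']))) for x in r[:3]])
        except Exception as e: print(n,q,e)
E
```

```text
pics
{'t': 0.0, 'q': array([ 1.202,  0.309,  1.635,  0.   ,  1.2  , -0.07 ]), 'joint_vel': array([ 0.001, -0.002,  0.001, -0.   ,  0.   , -0.001]), 'joint_torque': array([ -0.002, -41.527, -27.666,  -0.   ,   0.01 ,  -0.   ]), 'position': array([0.184, 0.597, 0.23 ]), 'ee_rot': array([-0.988,  1.338,  0.986]), 'contact_force': array([ 0.029,  0.311, -0.273]), 'torque': array([-0.022,  0.021,  0.01 ]), 'gripper_width': 0.9989601453877096}
{'fx': 445.8712794314873, 'fy': 445.8712794314873, 'cx': 322.1464828605073, 'cy': 236.16920575573673, 'xyz': array([0.347, 0.025, 1.467]), 'orientation': array([ 0.09 , -0.088, -1.557]), 'shot': 1}
top gauge [(array([0.546, 0.092, 0.011]), 0.91, array([303., 226.]))]
top bar_center [(array([ 0.283, -0.47 ,  0.03 ]), 0.9, array([478., 309.])), (array([ 0.57 , -0.301,  0.033]), 0.82, array([424., 219.])), (array([0.623, 0.409, 0.004]), 0.68, array([208., 202.]))]
top blank_center []
top plunger_top [(array([0.57 , 0.181, 0.127]), 0.44, array([272., 213.]))]
top gauge_stop [(array([0.542, 0.09 , 0.012]), 0.84, array([304., 227.]))]
top gauge_bridge [(ar
[... 1511 characters left out ...]
0.568, 0.173, 0.02 ]), 0.82, array([328., 318.]))]
scene gauge_bridge [(array([0.566, 0.177, 0.019]), 0.96, array([330., 318.]))]
scene gauge_open [(array([0.563, 0.171, 0.016]), 0.82, array([330., 317.]))]
scene oil [(array([ 0.71 , -0.123,  0.078]), 0.7, array([217., 249.]))]
scene tin [(array([0.418, 0.511, 0.062]), 0.94, array([483., 382.]))]
scene hammer [(array([0.352, 0.379, 0.025]), 0.88, array([460., 336.])), (array([0.567, 0.176, 0.02 ]), 0.68, array([329., 318.]))]
scene wrench [(array([0.387, 0.113, 0.009]), 0.6, array([376., 276.]))]
scene angle [(array([0.635, 0.422, 0.006]), 0.85, array([366., 415.]))]
scene collar [(array([ 0.423, -0.07 ,  0.021]), 0.58, array([326., 238.]))]
```

View pics/top1.png

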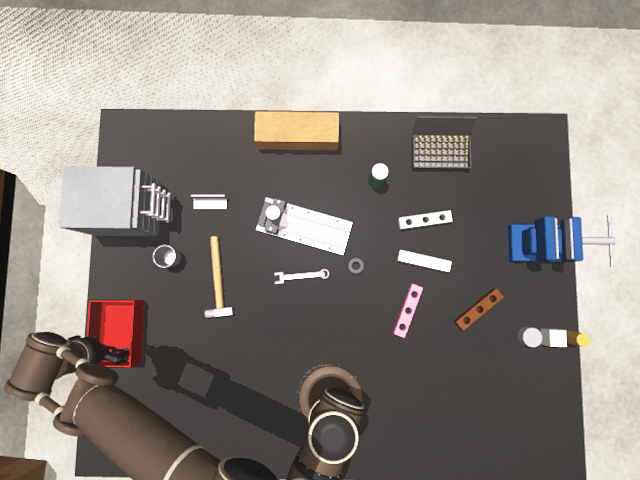

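View pics/scene1.png

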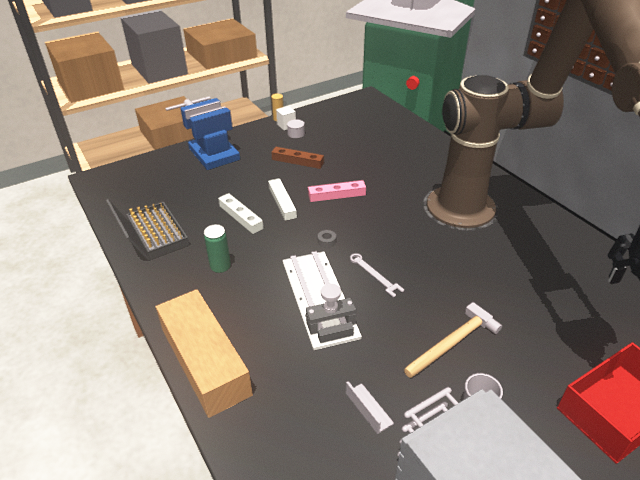

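The pictures show the drilled white bar at top px (425,219), the blank at (424,260), pink and brown decoys, and the gauge at (303,226) with its bridge at the left (+y). I'll refine these poses by fitting silhouettes.

```bash
cat >> h.py <<'E'
def boxpts(x,y,a,L,W,z0,z1):
    c,s=np.cos(a),np.sin(a)
    return [(x+c*i*W/2-s*j*L/2,y+s*i*W/2+c*j*L/2,z) for i in(-1,1) for j in(-1,1) for z in(z0,z1)]
def hull(c,pts): return cv2.convexHull(np.array([proj(c,p) for p in pts],np.float32))
def mask(c,h):
    m=np.zeros((960*2,1280*2),np.uint8); cv2.fillConvexPoly(m,np.round((h+.5)*4*16-8).astype(np.int32),255,shift=4)
    return cv2.resize(m,(640,480),interpolation=cv2.INTER_AREA)/255.
E
cat > fit.py <<'E'
from h import *
from scipy.optimize import minimize
def fitbar(cams,x0,z0=0.,thr=110):
    obs=[]
    for c in cams:
        im=c['image'].astype(int); m=((im.min(2)>thr)&(im.max(2)-im.min(2)<45)).astype(np.uint8)
        n,l=cv2.connectedComponents(m); u,v=np.round(proj(c,(x0[0],x0[1],z0+.03))).astype(int)
        w=l[v-8:v+9,u-8:u+9]; k=np.bincount(w[w>0]).argmax(); m=(l==k).astype(np.uint8)
        cs,_=cv2.findContours(m,cv2.RETR_EXTERNAL,cv2.CHAIN_APPROX_NONE); cc=max(cs,key=cv2.contourArea)
        f=np.zeros((480,640),np.uint8); cv2.drawContours(f,[cc],-1,1,-1); obs.append(f.astype(float))
    def cost(p): return sum(np.abs(mask(c,hull(c,boxpts(p[0],p[1],p[2],.17,.036,z0,z0+.03)))-o).sum()/o.sum() for c,o in zip(cams,obs))
    best=min((minimize(cost,[x0[0],x0[1],a],method='Nelder-Mead',options=dict(initial_simplex=[[x0[0],x0[1],a],[x0[0]+.015,x0[1],a],[x0[0],x0[1]+.015,a],[x0[0],x0[1],a+.1]],xatol=1e-4,fatol=1e-4)) for a in (x0[2]-.15,x0[2],x0[2]+.15)),key=lambda r:r.fun)
    return best.x,best.fun
E
python3 - <<'E'
from fit import *
t=shot('top');s=shot('scene')
for n,x in [('bar',(.57,-.297,.0)),('blank',(.44,-.29,0))]:
    for cams in ([t],[s],[t,s]): print(n,*fitbar(cams,x))
im=t['image'][190:265,250:360,::-1]
a=cv2.resize(im,None,fx=7,fy=7,interpolation=cv2.INTER_CUBIC); cv2.imwrite('pics/g_top.png',a)
im=s['image'][240:355,270:370,::-1]
a=cv2.resize(im,None,fx=5,fy=5,interpolation=cv2.INTER_CUBIC); cv2.imwrite('pics/g_sc.png',a)
E
```

```text
bar [ 0.57280668 -0.30838258  0.15518824] 0.04989009056537413
bar [ 0.56752633 -0.30356762  0.15608726] 0.048271199086055344
bar [ 0.57087407 -0.30738629  0.15345635] 0.23062754514616063
blank [ 0.43729503 -0.30352095 -0.21238078] 0.05145482388973967
blank [ 0.43250617 -0.2990095  -0.21282199] 0.042096459436855305
blank [ 0.4357041  -0.30162489 -0.20190433] 0.28272081148347367
```

View pics/g_top.png

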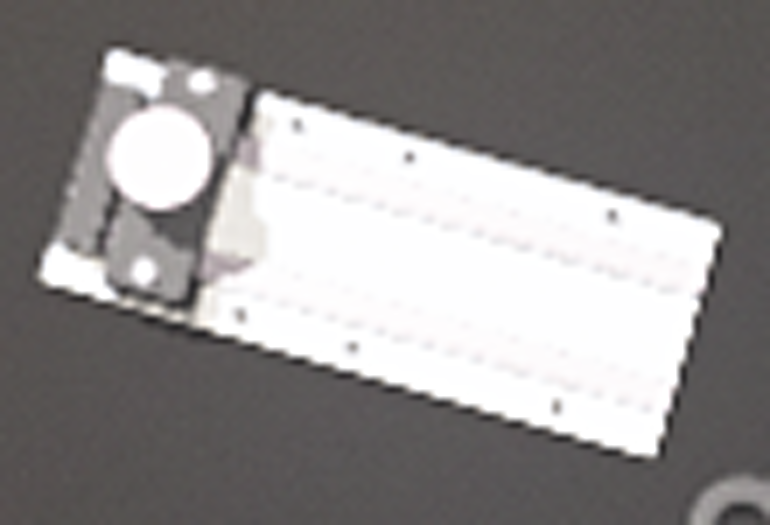

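View pics/g_sc.png

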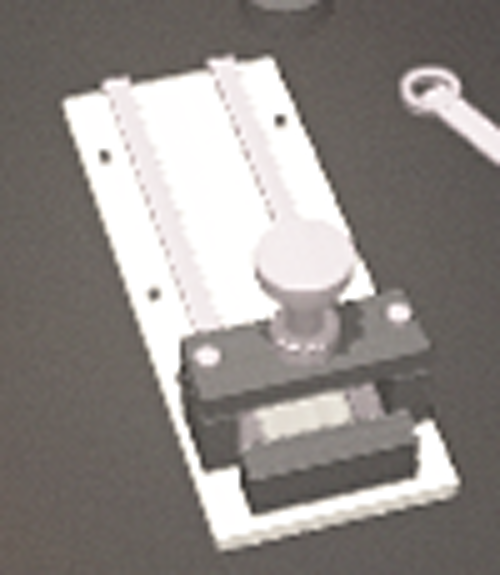

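```bash
cat > fitg.py <<'E'
from fit import *
def fitg(cams,x0):
    obs=[]
    for c in cams:
        im=c['image'].astype(int); m=((im.min(2)>120)).astype(np.uint8)
        roi=cv2.dilate((mask(c,hull(c,boxpts(*x0,.3,.114,0,.012)))>.5).astype(np.uint8),np.ones((9,9)))
        h=cv2.convexHull(cv2.findNonZero(m*roi)); f=np.zeros((480,640),np.uint8); cv2.fillConvexPoly(f,h,1); obs.append(f.astype(float))
    def cost(p): return sum(np.abs(mask(c,hull(c,boxpts(*p,.3,.114,0,.012)))-o).sum()/o.sum() for c,o in zip(cams,obs))
    x0=np.array(x0)
    r=minimize(cost,x0,method='Nelder-Mead',options=dict(initial_simplex=[x0,x0+[.01,0,0],x0+[0,.01,0],x0+[0,0,.06]],xatol=1e-4,fatol=1e-4)); return r.x,r.fun
E
python3 - <<'E'
from fitg import *
t=shot('top');s=shot('scene')
P=[ray(t,250+(x+.5)/7-.5,190+(y+.5)/7-.5,.012)[:2] for x,y in [(108,48),(720,226),(658,458),(42,285)]]
P=np.array(P);print(P, P.mean(0)); d=(P[0]+P[3]-P[1]-P[2])/2; a=np.arctan2(-d[0],d[1]); print(np.linalg.norm(d),np.linalg.norm((P[0]+P[1]-P[2]-P[3])/2),a)
Q=np.array([ray(s,270+(x+.5)/5-.5,240+(y+.5)/5-.5,z)[:2] for x,y,z in [(222,538,.012),(65,100,.012),(270,58,.012),(460,478,.012)]]); print(Q,Q.mean(0))
x0=[*P.mean(0),a]
for c in ([t],[s],[t,s]): print(fitg(c,x0))
# plunger head top
print(ray(t,250+(159.5)/7-.5,190+(158.5)/7-.5,.123), ray(s,270+(304)/5-.5,240+258/5-.5,.123))
print(t['fx'], arm.get_obs()['position'],proj(t,arm.get_obs()['position']),proj(s,arm.get_obs()['position']))
E
```

```text
[[ 0.6430236   0.2198495 ]
 [ 0.56135869 -0.0706179 ]
 [ 0.45158146 -0.04219556]
 [ 0.52942677  0.24780976]] [0.54634763 0.08871145]
0.30099505313469643 0.11519001922072096 -0.2681743567753057
[[ 0.63794836  0.22373824]
 [ 0.55885474 -0.06502957]
 [ 0.4507746  -0.03551616]
 [ 0.52882171  0.25220626]] [0.54409985 0.09384969]
(array([ 0.54696957,  0.08872905, -0.27122861]), np.float64(0.057631623232305654))
(array([ 0.54361215,  0.09231626, -0.27172599]), np.float64(0.07377778853875364))
(array([ 0.54525777,  0.09056004, -0.27144514]), np.float64(0.15747625280590047))
[0.57192085 0.18143962 0.123     ] [0.57218099 0.18747043 0.123     ]
445.8712794314873 [0.18399884 0.59729809 0.23126803] (np.float64(111.0988099703388), np.float64(344.71124949257194)) (np.float64(625.5832136772739), np.float64(304.8509207351476))
```

```bash
cat >> h.py <<'E'
np.set_printoptions(precision=4,suppress=True)
BAR=np.array([.570,-.306,.1545]); G=np.array([.5453,.0906,-.2714])
def gpt(y,x=0): a=G[2]; return np.array([G[0]+x*np.cos(a)-y*np.sin(a),G[1]+x*np.sin(a)+y*np.cos(a)])
def plan(x,y,z,a):
    o=arm.get_obs(); M=R.from_rotvec(o['ee_rot']).as_matrix()
    s=M.T@(np.array([x,y,z])-o['position'])*1000
    j=M[:,2]; t=(a-np.arctan2(j[1],j[0])+np.pi/2)%np.pi-np.pi/2
    print('axes x',M[:,0],'y',M[:,1],'z',M[:,2],'\nshift',s,'turn',-t,'dist',np.linalg.norm(s),'q',o['q'],'t',o['t'],'F',o['contact_force'],'pos',o['position'],'w',o['gripper_width'])
E
python3 - <<'E'
from h import *
plan(*BAR[:2],.15,BAR[2])
E
```

```text
axes x [ 0. -0. -1.] y [-0.9557  0.2943 -0.    ] z [0.2943 0.9557 0.    ] 
shift [  81.2813 -634.7775 -749.6664] turn 1.1175303613441518 dist 985.6717629725438 q [ 1.2023  0.3081  1.6338 -0.      1.1997 -0.0697] t 1.6 F [0.0024 0.501  0.0308] pos [0.184  0.5973 0.2313] w 1.0036960468804739
```

```bash
python3 -m creep '[[[0,-32,-37,0],[0,-64,-75,0],[0,-96,-112,0],[0,-128,-150,0],[0,-160,-188,0],[0,-192,-225,0],[0,-224,-262,0],[0,-256,-300,0]]]' 1 && python3 -m creep '[[[0,-32,-37,0],[0,-64,-75,0],[0,-96,-112,0],[0,-128,-150,0],[0,-160,-188,0],[0,-192,-225,0],[0,-224,-262,0],[0,-256,-300,0]]]' && python3 -m creep '[[[0,-32,-37,0.14],[0,-64,-75,0.28],[0,-96,-112,0.42],[0,-122,-150,0.56],[20,-122,-150,0.7],[40,-122,-150,0.84],[60,-122,-150,0.98],[80,-122,-150,1.117]]]'
python3 - <<'E'
from h import *
plan(*BAR[:2],.15,BAR[2])
E
```

```text
t: 2.4
position: [0.3409, 0.2336, 0.2317]
ee_rot: [-0.987, 1.334, 0.986]
contact_force: [0.5, -0.2, 1.0]
gripper_width: 1.0
t: 3.2
position: [0.4973, -0.129, 0.2316]
ee_rot: [-0.986, 1.335, 0.985]
contact_force: [0.6, 0.5, 0.2]
gripper_width: 1.001
t: 4.0
position: [0.5691, -0.3064, 0.1504]
ee_rot: [-0.117, 1.568, 0.117]
contact_force: [0.9, 0.7, -0.1]
gripper_width: 0.995
axes x [-0.  0. -1.] y [-0.1483  0.9889  0.    ] z [ 0.9889  0.1483 -0.    ] 
shift [0.4081 0.2577 0.9688] turn -0.005669229371738194 dist 1.082325526577815 q [-0.5613  0.4294  1.6422  0.      1.0701 -0.7101] t 4.0 F [ 0.8847  0.6787 -0.0769] pos [ 0.5691 -0.3064  0.1504] w 0.9949577340050333
```

```bash
python3 -m creep '[[[30,0,1,0],[65,0,1,0],[100,0,1,0],[125,0,1,0],[135,0,1,0],[142,0,1,0],[142,0,1,0]]]' && python3 -m creep '[[[0,0,0,0],[0,0,0,0],[0,0,0,0],[0,0,0,0],[0,0,0,0],[0,0,0,0],[0,0,0,0],[0,0,0,0]]]' 0 50 && python3 -m creep '[[[0,0,0,0],[0,0,0,0],[-10,0,0,0],[-30,0,0,0],[-60,0,0,0],[-90,0,0,0],[-120,0,0,0],[-120,0,0,0]]]'
python3 - <<'E'
from h import *
plan(*gpt(-.035),.12,G[2])
t=shot('top');s=shot('scene'); p=arm.get_obs()['position']
crop=lambda c,w:cv2.resize(c['image'][int(proj(c,p)[1])-w:int(proj(c,p)[1])+w,int(proj(c,p)[0])-w:int(proj(c,p)[0])+w,::-1],(400,400),interpolation=cv2.INTER_CUBIC)
cv2.imwrite('pics/grasp.png',np.hstack([crop(t,60),crop(s,60)]))
E
```

```text
t: 4.7
position: [0.5703, -0.3061, 0.0093]
ee_rot: [-0.122, 1.567, 0.122]
contact_force: [0.4, 0.8, 0.4]
gripper_width: 1.0
t: 5.5
position: [0.5713, -0.3066, 0.0108]
ee_rot: [-0.123, 1.565, 0.12]
contact_force: [0.3, 0.7, 5.9]
gripper_width: 0.407
t: 6.3
position: [0.573, -0.3078, 0.1346]
ee_rot: [-0.126, 1.56, 0.117]
contact_force: [1.4, -0.8, -0.7]
gripper_width: 0.411
axes x [ 0.0077 -0.0049 -1.    ] y [-0.1544  0.988  -0.006 ] z [0.988  0.1544 0.0069] 
shift [ 12.4794 366.0901  19.5521] turn 0.42646404162877327 dist 366.8241647194254 q [-0.5598  0.4498  1.6482 -0.0001  1.0344 -0.7148] t 6.3 F [ 1.4204 -0.8122 -0.6963] pos [ 0.573  -0.3078  0.1346] w 0.41051986362392884
```

View pics/grasp.png

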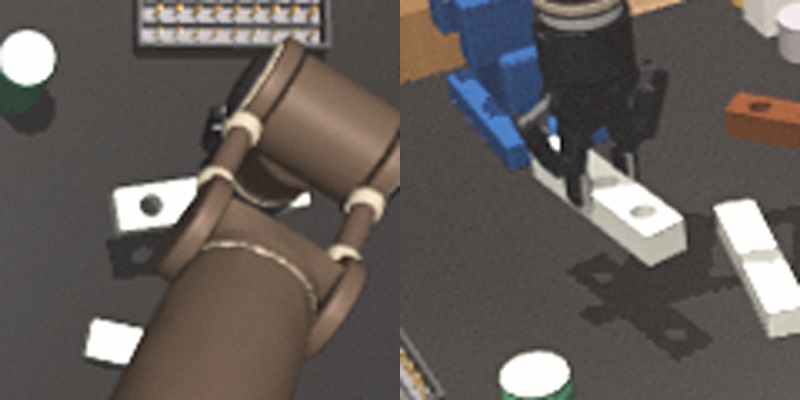

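```bash
python3 -m creep '[[[0,45,2,0.05],[0,90,5,0.11],[0,135,7,0.16],[0,180,10,0.21],[0,225,12,0.27],[0,270,15,0.32],[0,320,17,0.37],[0,366,20,0.426]]]' && python3 -m creep '[[[10,0,0,0],[30,0,0,0],[50,0,0,0],[55,0,0,0],[55,0,0,0]]]'
python3 - <<'E'
from h import *
plan(*gpt(-.035),.06,G[2])
t=shot('top','t_ov.png');s=shot('scene'); o=arm.get_obs(); p=o['position']; M=R.from_rotvec(o['ee_rot']).as_matrix()
out=[]
for c in (t,s):
    u,v=map(int,proj(c,p)); w=50; K=8; im=cv2.resize(c['image'][v-w:v+w,u-w:u+w,::-1],None,fx=K,fy=K,interpolation=cv2.INTER_CUBIC)
    for h,col in [(0,(0,0,255)),(-.008,(0,255,0)),(.022,(255,0,0))]:
        for k in(-.018,.018):
            q=[]
            for l in (-.085,.085):
                x,y=proj(c,p+M[:,2]*k+M[:,1]*l+[0,0,h]); q.append((int((x-u+w+.5)*K),int((y-v+w+.5)*K)))
            cv2.line(im,q[0],q[1],col,1)
    cv2.imwrite('pics/ov_%d.png'%len(out),im[100:700] if len(out) else im); out.append(im)
cv2.imwrite('pics/ov.png',np.hstack([cv2.resize(out[0],(300,300)),cv2.resize(out[1],(500,500))[:300]]))
E
```

```text
t: 7.2
position: [0.5304, 0.0606, 0.1267]
ee_rot: [0.214, 1.566, -0.215]
contact_force: [0.5, 0.7, -1.4]
gripper_width: 0.406
t: 7.7
position: [0.5309, 0.0581, 0.0717]
ee_rot: [0.212, 1.566, -0.214]
contact_force: [-0.4, -0.2, -1.9]
gripper_width: 0.408
axes x [-0.0058 -0.0003 -1.    ] y [ 0.268   0.9634 -0.0019] z [ 0.9634 -0.268  -0.0055] 
shift [11.7134  0.1837  5.2024] turn 7.939434644721466e-05 dist 12.818095438395114 q [ 0.0276  0.3511  1.9483 -0.0002  0.848   0.2991] t 7.7 F [-0.3507 -0.1796 -1.8902] pos [0.5309 0.0581 0.0717] w 0.40822410289071154
```

View pics/ov_1.png

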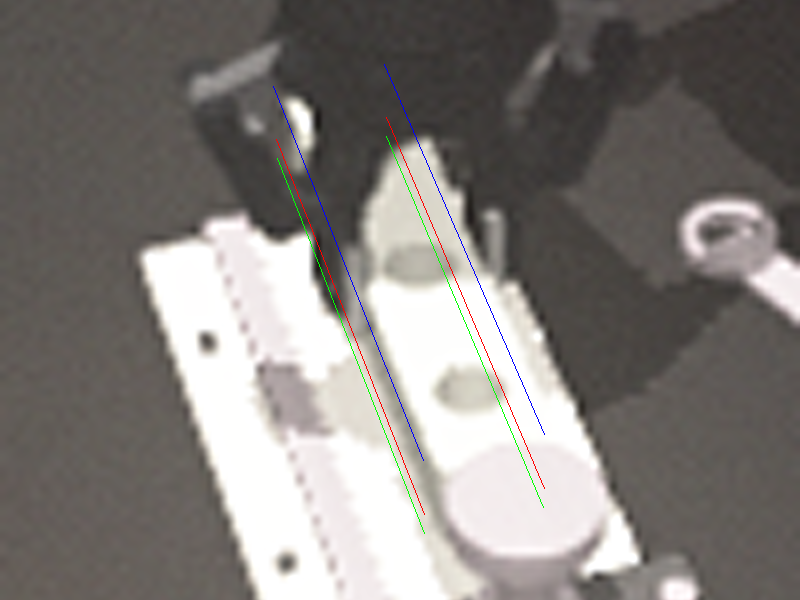

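The overlay shows the bar gripped squarely over the open channel, with fingertips at about TCP height. The bar sits about 2 px off the model in the scene camera. I'll compare bar and gauge within the same camera, using the holes at crop (414,262) and (470,388).

```bash
python3 - <<'E'
from h import *
s=shot('scene'); o=arm.get_obs(); p=o['position']; u0,v0=map(int,proj(s,p))
for g,n in (((.5436,.0923,-.2714),'scene-g'),((.547,.0887,-.2714),'top-g')):
    a=g[2]; ax=np.array([np.cos(a),np.sin(a)]); ay=np.array([-np.sin(a),np.cos(a)])
    for x,y in ((414,362),(470,488)):
        h=ray(s,u0-50+(x+.5)/8-.5,v0-50+(y+.5)/8-.5,p[2]+.0205)[:2]-g[:2]; print(n,'hole in gauge frame',ax@h*1000,ay@h*1000)
    print('tcp',ax@(p[:2]-g[:2])*1000,ay@(p[:2]-g[:2])*1000)
im=cv2.imread('pics/t_ov.png')[180:270,240:370]; cv2.imwrite('pics/tz.png',cv2.resize(im,None,fx=6,fy=6,interpolation=cv2.INTER_CUBIC))
E
```

```text
scene-g hole in gauge frame -0.7530988196693434 -32.1479464635676
scene-g hole in gauge frame -1.7247878994288866 23.96350801888088
tcp -0.19843371936894075 -35.34108327172139
top-g hole in gauge frame -4.993736649587813 -29.591192506796475
top-g hole in gauge frame -5.9654257293473565 26.520261975652
tcp -4.439071549287411 -32.78432931495028
```

View pics/tz.png

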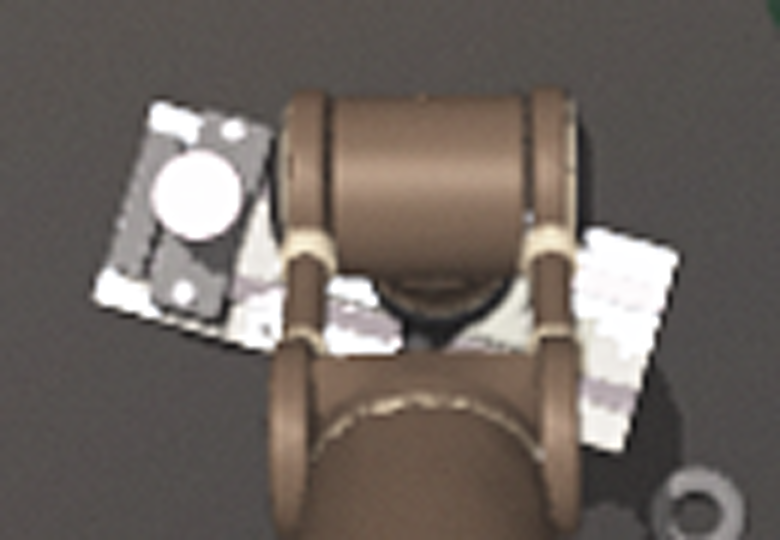

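```bash
python3 -m creep '[[[10,0,2,0],[25,0,2,0],[25,0,2,0],[25,0,2,0],[25,0,2,0],[25,0,2,0]]]'
python3 - <<'E'
from h import *
plan(*gpt(-.035),.022,G[2])
s=shot('scene'); im=s['image'][250:350,275:375,::-1]; print(arm.get_obs()['position'])
cv2.imwrite('pics/ov3.png',cv2.resize(im,None,fx=6,fy=6,interpolation=cv2.INTER_CUBIC))
E
```

```text
t: 8.45
position: [0.5357, 0.0583, 0.0496]
ee_rot: [0.213, 1.56, -0.213]
contact_force: [-0.3, 0.2, -1.0]
gripper_width: 0.407
axes x [ 0.0008 -0.     -1.    ] y [0.2676 0.9635 0.0002] z [ 0.9635 -0.2676  0.0007] 
shift [27.596  -1.2728  0.5692] turn 0.0004715229522342934 dist 27.631186747180248 q [ 0.0275  0.3925  1.9482 -0.      0.8001  0.2985] t 8.45 F [-0.2763  0.2176 -1.0033] pos [0.5357 0.0583 0.0496] w 0.4065875998641375
[0.5357 0.0583 0.0497]
```

View pics/ov3.png

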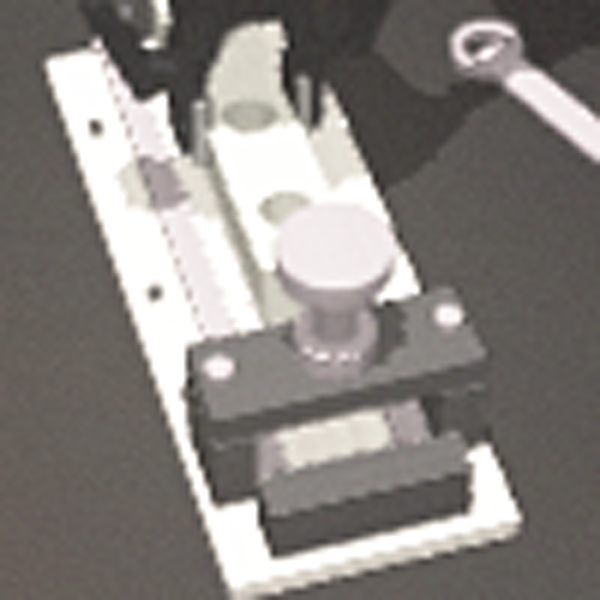

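```bash
python3 - <<'E'
from h import *
s=shot('scene')
for g,n in (((.5436,.0923,-.2714),'scene-g'),((.547,.0887,-.2714),'top-g')):
    a=g[2]; ax=np.array([np.cos(a),np.sin(a)]); ay=np.array([-np.sin(a),np.cos(a)])
    for nm,x,y in (('hole',250,116),('hole',285,210),('edge',213,165),('edge',268,300)):
        h=ray(s,275+(x+.5)/6-.5,250+(y+.5)/6-.5,.0697)[:2]-g[:2]; print(n,nm,ax@h*1000,ay@h*1000)
    # rails edges / plate edge check
    for nm,x,y,z in (('plate edge',120,285,.012),('plate edge',155,380,.012),('railout',165,225,.019)):
        h=ray(s,275+(x+.5)/6-.5,250+(y+.5)/6-.5,z)[:2]-g[:2]; print(n,nm,ax@h*1000,ay@h*1000)
    h=arm.get_obs()['position'][:2]-g[:2]; print('tcp',ax@h*1000,ay@h*1000)
E
```

```text
scene-g hole -2.1803845666196535 -30.263627753560577
scene-g hole -0.7911238624295291 24.637070622344286
scene-g edge 19.538250171623147 -7.536091553968236
scene-g edge 18.84659899115968 68.69085360354735
scene-g plate edge 59.692614549628054 -8.39354565894516
scene-g plate edge 59.020726009264656 45.20099963809969
scene-g railout 35.09740805495713 -29.257775701050836
tcp 1.491298965209169 -34.909485678212555
top-g hole -6.421022396538124 -27.706873796789456
top-g hole -5.031761692347999 27.193824579115407
top-g edge 15.297612341704674 -4.979337597197115
top-g edge 14.605961161241208 71.24760756031847
top-g plate edge 55.451976719709585 -5.836791702174039
top-g plate edge 54.78008817934618 47.757753594870806
top-g railout 30.85677022503865 -26.701021744279714
tcp -2.7493388647093013 -32.35273172144144
```

```bash
python3 -m creep '[[[8,-1,0.6,0],[14,-1,0.6,0],[18,-1,0.6,0],[18,-1,0.6,0],[18,-1,0.6,0]]]'; python3 -m creep '[[[2,0,0,0],[4,0,0,0],[6,0,0,0],[6,0,0,0],[6,0,0,0]]]'; python3 -m creep '[[[1,0,0,0],[2,0,0,0],[3,0,0,0],[3,0,0,0],[3,0,0,0]]]'
```

```text
t: 9.05
position: [0.5354, 0.0571, 0.0309]
ee_rot: [0.213, 1.561, -0.213]
contact_force: [0.3, 0.6, -1.3]
gripper_width: 0.409
t: 9.55
position: [0.5356, 0.0571, 0.0252]
ee_rot: [0.213, 1.56, -0.213]
contact_force: [0.1, 0.3, -1.0]
gripper_width: 0.405
t: 10.05
position: [0.5357, 0.0571, 0.0228]
ee_rot: [0.213, 1.56, -0.213]
contact_force: [-2.4, -0.6, 4.9]
gripper_width: 0.412
```

```bash
python3 -m creep '[[[0,0,0,0],[0,0,0,0],[0,0,0,0],[0,0,0,0],[-10,0,0,0],[-30,0,0,0],[-60,0,0,0],[-60,0,0,0]]]' 1 && python3 -m creep '[[[0,-40,0,0],[0,-80,0,0],[0,-115,0,0],[0,-118,0,0],[0,-118,0,0],[0,-118,0,0],[0,-118,0,0],[0,-118,0,0]]]' 0
python3 - <<'E'
from h import *
plan(*gpt(-.155),.022,G[2])
from fit import fitbar
s=shot('scene'); t=shot('top'); im=s['image'][250:350,275:375,::-1]
cv2.imwrite('pics/placed.png',np.hstack([cv2.resize(im,(400,400),interpolation=cv2.INTER_CUBIC),cv2.resize(t['image'][185:275,255:345,::-1],(400,400),interpolation=cv2.INTER_CUBIC)]))
E
```

```text
t: 10.85
position: [0.5397, 0.0572, 0.0869]
ee_rot: [0.214, 1.551, -0.211]
contact_force: [-0.0, 0.3, 0.3]
gripper_width: 1.002
t: 11.65
position: [0.5043, -0.0556, 0.0822]
ee_rot: [0.212, 1.56, -0.211]
contact_force: [-0.0, 0.7, -0.0]
gripper_width: -0.001
axes x [ 0.      0.0001 -1.    ] y [0.2661 0.9639 0.0001] z [ 0.9639 -0.2661 -0.    ] 
shift [60.2375 -3.1368  0.2924] turn 0.002029622538789466 dist 60.31980739464446 q [-0.1958  0.2867  2.0106  0.0001  0.8443  0.0735] t 11.65 F [-0.0237  0.6746 -0.0404] pos [ 0.5043 -0.0556  0.0822] w -0.001057532976009555
```

View pics/placed.png

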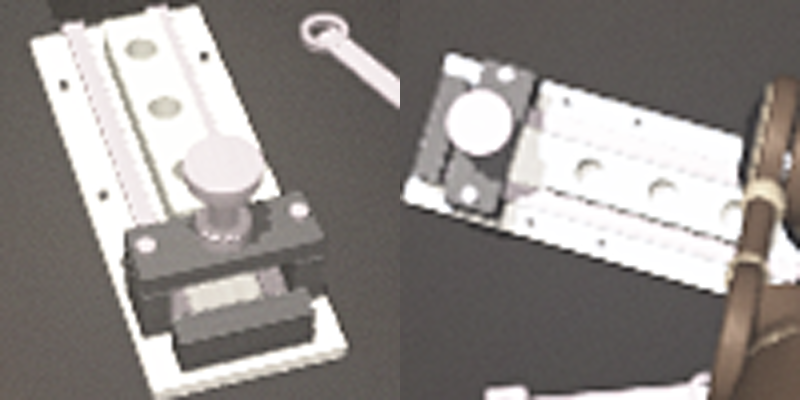

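The bar is flat between the rails, with its holes in line. Next I push it from the tail.

```bash
python3 -m creep '[[[20,0,0,0],[40,0,0,0],[55,0,0,0],[58,0,0,0],[58,0,0,0],[58,0,0,0]]]' && python3 -m creep '[[[0,10,0,0],[0,20,0,0],[0,30,0,0],[0,40,0,0],[0,50,0,0],[0,60,0,0],[0,70,0,0],[0,80,0,0]]]' && python3 -m creep '[[[0,2,0,0],[0,4,0,0],[0,6,0,0],[0,8,0,0],[0,8,0,0]]]'
python3 - <<'E'
from h import *
plan(*gpt(-.056),.024,G[2])
E
```

```text
t: 12.35
position: [0.5048, -0.0566, 0.0249]
ee_rot: [0.212, 1.559, -0.213]
contact_force: [0.4, 0.1, 0.7]
gripper_width: 0.0
t: 13.15
position: [0.5256, 0.0213, 0.0242]
ee_rot: [0.212, 1.56, -0.213]
contact_force: [-0.6, -2.9, 1.6]
gripper_width: -0.001
t: 13.65
position: [0.5276, 0.0284, 0.0242]
ee_rot: [0.213, 1.56, -0.213]
contact_force: [1.2, -0.5, 0.5]
gripper_width: 0.0
axes x [-0.      0.0004 -1.    ] y [0.2682 0.9634 0.0004] z [ 0.9634 -0.2682 -0.0002] 
shift [0.1567 8.7088 0.4154] turn -0.00011087984089686032 dist 8.720132317949568 q [-0.029   0.4221  1.9767  0.0007  0.7429  0.2421] t 13.65 F [ 1.1826 -0.5458  0.4502] pos [0.5276 0.0284 0.0242] w 0.00021299223555507605
```

```bash
python3 -m creep '[[[0,2,0,0],[0,4,0,0],[0,6,0,0],[0,6,0,0]]]' ; python3 -m creep '[[[0,1,0,0],[0,2,0,0],[0,2,0,0]]]'; python3 -m creep '[[[0,1,0,0],[0,2,0,0],[0,2,0,0]]]'
```

```text
t: 14.05
position: [0.5292, 0.0344, 0.0242]
ee_rot: [0.213, 1.56, -0.212]
contact_force: [-1.2, -0.9, -0.2]
gripper_width: 0.002
t: 14.35
position: [0.5297, 0.0361, 0.0242]
ee_rot: [0.213, 1.56, -0.213]
contact_force: [-0.2, -1.1, -0.3]
gripper_width: -0.003
t: 14.65
position: [0.5303, 0.038, 0.0243]
ee_rot: [0.213, 1.56, -0.213]
contact_force: [0.3, 0.9, -0.2]
gripper_width: -0.0
```

```bash
python3 -m creep '[[[0,1,0,0],[0,2,0,0],[0,2,0,0]]]' ; python3 -m creep '[[[0,1,0,0],[0,2,0,0],[0,2,0,0]]]'; python3 -m creep '[[[0,1,0,0],[0,2,0,0],[0,2,0,0]]]'; python3 - <<'E'
from h import *
plan(*gpt(-.056),.024,G[2])
s=shot('scene'); t=shot('top'); im=s['image'][250:350,275:375,::-1]
cv2.imwrite('pics/push.png',np.hstack([cv2.resize(im,(400,400),interpolation=cv2.INTER_CUBIC),cv2.resize(t['image'][185:275,255:345,::-1],(400,400),interpolation=cv2.INTER_CUBIC)]))
E
```

```text
t: 14.95
position: [0.5308, 0.0397, 0.0243]
ee_rot: [0.212, 1.56, -0.213]
contact_force: [0.1, -0.7, -0.1]
gripper_width: 0.004
t: 15.25
position: [0.5308, 0.0398, 0.0243]
ee_rot: [0.209, 1.562, -0.214]
contact_force: [-1.8, -8.5, 1.7]
gripper_width: 0.004
t: 15.55
position: [0.5307, 0.0399, 0.0243]
ee_rot: [0.205, 1.563, -0.215]
contact_force: [-3.1, -14.3, 3.5]
gripper_width: -0.001
axes x [-0.003  -0.0062 -1.    ] y [ 0.2646  0.9643 -0.0068] z [ 0.9643 -0.2646 -0.0013] 
shift [ 0.3409 -3.2125  0.4059] turn 0.0035771899710896893 dist 3.2559369595162417 q [-0.0031  0.4292  1.9649 -0.0091  0.7506  0.2714] t 15.55 F [ -3.114  -14.3485   3.5318] pos [0.5307 0.0399 0.0243] w -0.0011248336728403188
```

```bash
python3 -m creep '[[[0,-10,0,0],[0,-20,0,0],[-30,-20,0,0],[-70,-20,0,0],[-110,-20,0,0],[-140,-20,0,0],[-140,-20,0,0],[-140,-20,0,0]]]'
python3 - <<'E'
from h import *
plan(*gpt(.096),.15,G[2])
s=shot('scene'); t=shot('top'); im=s['image'][250:350,275:375,::-1]
cv2.imwrite('pics/push2.png',np.hstack([cv2.resize(im,(400,400),interpolation=cv2.INTER_CUBIC),cv2.resize(t['image'][185:275,255:345,::-1],(400,400),interpolation=cv2.INTER_CUBIC)]))
E
```

```text
t: 16.45
position: [0.527, 0.0244, 0.165]
ee_rot: [0.213, 1.558, -0.212]
contact_force: [-0.7, -0.5, 0.2]
gripper_width: -0.001
axes x [ 0.0021  0.0005 -1.    ] y [0.2678 0.9635 0.0011] z [ 0.9635 -0.2678  0.0019] 
shift [ 15.2039 164.6284  -0.0686] turn 0.00027275935511750227 dist 165.3289942155585 q [-0.0365  0.1966  1.9202  0.0007  1.0226  0.2342] t 16.45 F [-0.7348 -0.5281  0.1505] pos [0.527  0.0244 0.165 ] w -0.0013767602711971232
```

View pics/push2.png

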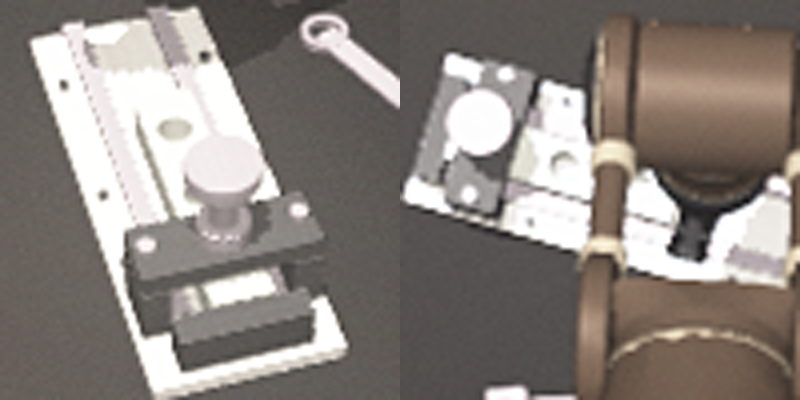

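```bash
python3 - <<'E'
from h import *
s=shot('scene');t=shot('top')
def gf(h,g):
    a=g[2]; h=h[:2]-np.array(g[:2]); return np.array([np.cos(a)*h[0]+np.sin(a)*h[1],-np.sin(a)*h[0]+np.cos(a)*h[1]])*1000
print(gf(ray(s,275+175.5/4-.5,250+128.5/4-.5,.042),(.5436,.0923,-.2714)))
print(gf(ray(t,255+165.5/4.444-.5,185+165.5/4.444-.5,.042),(.547,.0887,-.2714)))
im=t['image'][200:240,280:310].min(2); print(im[15:30,5:20])
E
```

```text
[ -2.473  -13.8203]
[-2.7288 39.2626]
[[255 255 254 254 233 233 248 250 249 249 255 255  77  91 127]
 [255 255 255 255 255 255 253 237 237 240 251 252 126  71 116]
 [245 255 254 254 255 255 255 255 255 255 255 250 205 127 139]
 [247 255 255 255 255 255 255 255 255 255 255 255 255 202 187]
 [240 255 255 255 250 190 152 158 229 255 255 255 255 179 188]
 [209 245 255 254 150 139 172 177 180 231 254 255 254 163 196]
 [208 246 255 243 141 212 232 230 223 221 249 255 251 162 178]
 [228 252 255 233 180 232 238 249 248 248 253 255 241 138  99]
 [246 255 255 249 206 238 253 255 255 255 254 255 246 118  70]
 [253 255 255 254 239 248 255 254 254 254 254 255 248 129  71]
 [255 255 255 255 253 252 254 254 253 254 254 255 255 207  70]
 [225 247 255 255 255 255 255 254 255 254 254 255 255 216  70]
 [132 119 138 201 247 255 255 255 255 255 255 255 255 167  72]
 [232 233 233 199 123 128 200 238 245 255 255 255 255 156  75]
 [255 255 255 255 231 231 222 185 142 176 199 250 247  97  79]]
```

Both measured holes put the bar home: y = -13.8 and 39.3 mm, where -15 and 40 are expected. Now the plunger.

```bash
python3 -m creep '[[[0,35,0,0],[0,80,0,0],[0,125,0,0],[0,155,0,0],[0,165,0,0],[10,165,0,0],[20,165,0,0],[20,165,0,0]]]' && python3 -m creep '[[[3,0,0,0],[8,0,0,0],[13,0,0,0],[18,0,0,0],[23,0,0,0],[28,0,0,0],[28,0,0,0]]]'
python3 - <<'E'
from h import *
plan(*gpt(.096),.092,G[2])
E
```

```text
t: 17.45
position: [0.5681, 0.1813, 0.141]
ee_rot: [0.212, 1.566, -0.216]
contact_force: [0.0, -0.9, 0.3]
gripper_width: -0.003
t: 18.15
position: [0.5708, 0.1831, 0.1167]
ee_rot: [0.212, 1.56, -0.213]
contact_force: [-2.0, -1.9, 7.1]
gripper_width: 0.003
axes x [-0.0001 -0.0006 -1.    ] y [ 0.2674  0.9636 -0.0006] z [ 0.9636 -0.2674  0.0001] 
shift [24.7197  0.0096  0.2066] turn 0.0006694722027689171 dist 24.720603018367154 q [ 0.2381  0.3897  1.7778 -0.0006  0.9742  0.5092] t 18.15 F [-1.9635 -1.9363  7.0855] pos [0.5708 0.1831 0.1167] w 0.003393394043436446
```

```bash
python3 -m creep '[[[5,0,0,0],[10,0,0,0],[15,0,0,0],[20,0,0,0],[24,0,0,0],[26,0,0,0],[26,0,0,0],[26,0,0,0]]]'; python3 -m creep '[[[0.5,0,0,0],[1,0,0,0],[1,0,0,0],[1,0,0,0]]]'
```

```text
t: 18.95
position: [0.571, 0.1832, 0.0931]
ee_rot: [0.212, 1.56, -0.213]
contact_force: [-5.5, -2.2, 13.4]
gripper_width: 0.001
t: 19.35
position: [0.571, 0.1832, 0.093]
ee_rot: [0.212, 1.561, -0.213]
contact_force: [-7.2, -3.6, 20.0]
gripper_width: 0.002
```

On the stop at z = 0.093, with 20 N against a 14 N spring. I'll hold, then release slowly.

```bash
python3 -m creep '[[[0.5,0,0,0],[0.5,0,0,0],[0.5,0,0,0],[0.5,0,0,0],[0.5,0,0,0],[0.5,0,0,0],[0.5,0,0,0]]]'; python3 -m creep '[[[-6,0,0,0],[-12,0,0,0],[-18,0,0,0],[-24,0,0,0],[-30,0,0,0],[-36,0,0,0],[-45,0,0,0],[-60,0,0,0]]]' && python3 -m creep '[[[-30,0,0,0],[-60,-40,0,0],[-60,-90,0,0],[-60,-140,0,0],[-60,-190,0,0],[-60,-240,0,0],[-60,-290,0,0],[-60,-290,0,0]]]'
python3 - <<'E'
from h import *
s=shot('scene'); t=shot('top'); print(arm.get_obs()['t'],arm.get_obs()['position'])
r=lambda i:cv2.resize(i[:,:,::-1],(400,400),interpolation=cv2.INTER_CUBIC)
cv2.imwrite('pics/end.png',np.hstack([r(s['image'][250:350,275:375]),r(t['image'][185:275,255:345])]))
E
```

```text
t: 20.05
position: [0.571, 0.1832, 0.093]
ee_rot: [0.212, 1.561, -0.213]
contact_force: [-7.9, -3.3, 21.6]
gripper_width: -0.002
t: 20.85
position: [0.5696, 0.1831, 0.1481]
ee_rot: [0.212, 1.563, -0.214]
contact_force: [-0.7, -0.0, 0.4]
gripper_width: 0.0
t: 21.65
position: [0.4918, -0.1013, 0.2096]
ee_rot: [0.216, 1.559, -0.22]
contact_force: [0.6, 0.4, 0.5]
gripper_width: -0.001
21.75 [ 0.493  -0.0972  0.2094]
```

View pics/end.png

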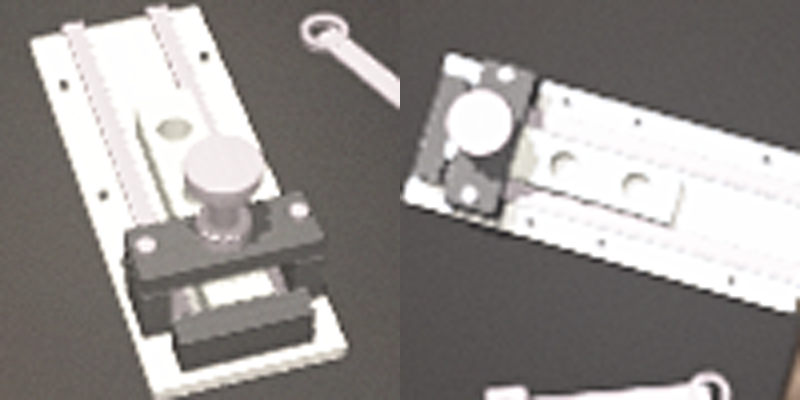

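```bash
python3 -c "
from bench import arm
print(arm.hand_in())"
```

```text
the job is handed in; nothing more can be done
None
```

I laid the drilled bar in the channel and pushed it home on its tail end. I then pressed the plunger fully down, let it come back up, and handed the job in at about 22 s of the 61 s.

- **Bar home:** The push stopped at the end stop, with the force rising from about 1 N to 15 N and no further movement. The holes I measured in the two cameras put the bar at gauge y of about 39 to 41 mm (40 mm is home). It sits about 2.5 mm off the centre line in x, which is within the 6 mm limit.
- **Plunger:** The finger reached 93 mm above the bench, which is fully down. The force was 20 to 22 N there, more than the 14 N spring, so it was on its stop. I held it down for about 1 s.
- **After release:** The last picture shows the plunger head back up, the bar where it was before the press, and the arm clear. I judged both by eye, because the plunger's joint value cannot be read.
- **Other objects:** I did not measure the undrilled bar and the other objects again at the end. I saw no unexpected contact forces during the moves.

**Disagreement:** The two cameras differed by about 5 mm on where the gauge and bars are. I used the average and compared the bar with the gauge within one camera. By that average, the final push went about 3 mm further than I had calculated.

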